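# Put the drill battery on charge and set the charger's selector

## Task

Take the battery pack out of the plywood pigeonhole, lay it down and take it by its other end, and slide it, copper contacts first, fully home in the charger's bay. Once it is home, turn the charger's selector dial to the mark with three bars and let go. Leave the other things on the bench where they are.

Things in the scene. Friction and masses are not known exactly. Their poses are not given: they have to be found in the camera images.
- pack: black battery pack, 150 long x 60 wide x 55 high, 0.6 kg. Origin: centre of the underside; x along its length to the contact nose, z up. Main block x -75 to +55 mm; grey contact nose (48 wide, 43 high, three copper strips on top) x +55 to +75. It starts lying on the bench in the rack, 65 to 73 mm of its nose end sticking out, its tail covered by the rack.
- pack_nose (a point): end face of the pack's contact nose, at pack x +75 mm, 27.5 mm above its underside; axes as the pack's
- rack: fixed plywood pigeonhole unit, 72 mm high. Origin: on the bench, in the middle of the pack's pigeonhole; x points into it. Mouth at x -50 mm, rear wall at x +50; inside 68 wide (y -34 to +34) and 62 high, no floor (the bench), walls 10 thick. A second pigeonhole with sanding blocks lies at y -44 to -130. The pack's nose points out (rack -x).
- charger: fixed grey charging station. Origin: on the bench under the middle of its front face; x into the housing, y left, z up. Housing x 0 to 110, y -125 to +125, 76 mm high. Bay: roofed slot centred on y +65, 68 wide, 61 high, 70 deep (x 0 to 70), floor 10 mm above the bench. In front a flat deck, 10 thick, x -110 to 0, y +7 to +123. Dial on the top at x +40, y -55.
- bay_mouth (a point): middle of the bay's floor at the mouth (charger x 0, y +65, z +10 mm); axes as the charger's
- bay_stop (a point): middle of the bay's floor at the stop (charger x +70, y +65, z +10 mm); the pack's nose touches here when fully home, and 80 mm of its tail then stick out
- dial (a joint): angle of the selector dial, rad, growing clockwise seen from above. Four detents: 0 (mark of one bar), 0.8 (two bars), 1.6 (three bars), 2.4 (four bars); end stops just outside. The pointer's direction, anticlockwise from the charger's x axis, is 1.2 minus this angle. Passing a detent takes about 0.12 N m.
- dial_grip (a point): on the dial's vertical axis, 109 mm above the bench, at the height to grip. x points along the dial's grip bar to the pointer end (pointed, white line on top), z up. The bar is 72 long x 16 wide, its top 13 mm above this point; the 84 mm disc under it ends 25 mm below this point, the housing's top 33 mm below.
- paint_can: bystander: metal tin, 80 diameter, 90 high; origin at the centre of its underside
- screw_jar: bystander: glass jar with a steel cap, 70 diameter, 100 high; origin at the centre of its underside
- spray_can: bystander: spray can, 64 diameter, 160 high; origin at the centre of its underside
- glue_bottle: bystander: white bottle, 64 diameter, 170 high; origin at the centre of its underside
- tape_measure: bystander: tape measure, 82 x 68 x 40; origin at the centre of its underside
- offcut: bystander: wood offcut, 120 x 60 x 34; origin at the centre of its underside
There are look-alikes about, which are no part of the job. Leave any red or turquoise look-alike of the pack alone.

How it is judged (in metres and radians):
On the way, in this order (a step that is already met when the one before it is completed fails the run):
1. the pack lies fully home in the bay, contact nose first (x of pack_nose in the frame of bay_stop above -0.008 m and y of pack_nose in the frame of bay_stop between -0.012 and 0.012 m and z of pack_nose in the frame of bay_stop below 0.045 m and angle between the x axis of pack and the x axis of charger, either way round below 0.15 rad), for 0.2 s.
2. the dial is at the three-bar mark (value of joint dial between 1.45 and 1.75 rad), for 0.2 s.
At the end, for the whole second after the job is handed in: The pack lies right way up and at rest in the charger's bay, its contact nose within 8 mm of the stop; the dial rests within 0.15 rad of the three-bar mark (1.6 rad) (all of step 1 and all of step 2 and angle between pack's own z axis and vertical below 0.1 rad and linear speed of pack below 0.02 m/s and velocity of joint dial between -0.1 and 0.1 rad/s); the robot touches nothing.
It fails at once if a bystander was pushed more than 40 mm or knocked over (distance of any of paint_can, screw_jar, spray_can, glue_bottle, tape_measure, offcut from where it was at the start of the episode above 0.04 m or angle between any of paint_can, screw_jar, spray_can, glue_bottle's own z axis and vertical above 0.6 rad).
It also fails if it takes over 72 s, if anything falls off the work surface, if the arm or the gripper's body presses on something with over 40 N, if the wrist force passes 120 N, or if a joint passes its speed limit or range.

## Robot

A 6-joint arm with a two-finger parallel gripper is mounted at the origin on the work surface. World frame = base frame: x ahead of the robot, y to its left, z up, the work surface at z = 0. Lengths are in m, angles in degrees, forces in N, time in s.
With the tool pointing down it reaches from about 0.325 to 0.85 m from the base axis. Payload 15.5 kg.
Tool frame: the origin (TCP) lies at the very end of the fingers, on their centre line; the grasp point (between the pads) lies arm.grip_depth behind it (arm.grip_depth is the distance from the TCP to the grasp point, in m); z points along the fingers, y is the direction in which the jaws open and shut (so a half turn about z gives the same grasp; the last joint's range is limited). The gripper opens to 91 mm and grips with 3 to 60 N. Pads are 32 mm wide; open, the fingers measure 118 mm over their backs; the gripper's body (76 mm by 178 mm) begins 60 mm behind the grasp point.
Start: joints at [66.549, 28.281, 77.091, -0, 74.628, -5.472], TCP at [0.193, 0.594, 0.214] pointing down, gripper open.
Joint ranges: [-166.48, 166.48], [-47.26, 123.95], [12.59, 153.08], [-70.14, 250.14], [6.76, 159.57], [-176.63, 176.63]. Speed limits (degrees/s): [108.29, 108.29, 147.25, 172.46, 172.46, 172.46].

## Interface

Orientations are given as a 3x3 rotation matrix whose columns are the frame's x, y, z axes.
In Python, from rig import arm gives the robot as it stands. Calls block until the motion is done:
- arm.move_to(position, orientation): joint-space move of the TCP to a pose.
- arm.move_l(position, orientation=None, feed=0.15): straight line of the TCP; orientation=None keeps the orientation; feed is the mean speed in m/s.
- arm.move_joints(angles): joint-space move.
- arm.grip(opening): finger opening in m; the grip force is fixed at half the most; returns when the fingers have stopped.
- arm.sleep(seconds).
- arm.solve_ik(position, orientation): joint angles nearest the present ones, or None.
- arm.snapshot(name): name is "scene" or "side" or "wrist"; returns the picture (480x640x3 uint8, red, green, blue); there is no depth.
- arm.get_calibration(name): a dict with "intrinsics" (3x3 intrinsics, pixels), "k1" (the pictures are not rectified: a ray, as slopes to the right and down, at radius r is drawn at 1 + k1 r^2 times it, then the intrinsics apply), "cam_to_world" (4x4, takes a point from camera to world coordinates). Camera axes: x right, y down, z forward; pixel columns grow to the right and rows downward; lengths in m; the calibration is good to about 2 mm. A picture is of the moment at which its call begins: read the wrist's pose just before it. get_calibration takes no time and is no camera call; for the wrist camera it gives the pose at the moment of the call.
A pose or a line that the arm cannot do raises arm.Unreachable and nothing moves.
- arm.sign_off(): hands the job in, once; it reports no verdict.
Readings, each from a call of its own:
- arm.current_t(): time.
- arm.current_joint_positions(): joint angles.
- arm.current_dq(): joint speeds.
- arm.current_tau(): joint torques, N m.
- arm.current_ee_pos(): TCP position.
- arm.current_tool_rot(): TCP orientation.
- arm.current_force(): force on the tool from outside, world axes, zero at the start.
- arm.current_torque(): the same for the moment, N m.
- arm.current_width(): finger opening in m.
Only numpy, scipy, OpenCV 4.12 (cv2) and the standard library are available. Lean on these libraries where they do the work, as an engineer would, in place of code of your own. Each camera call takes 0.05 s, during which the arm holds its last target. There are 200 camera calls.

## Working session

There is one attempt and no reset: what is moved stays moved. The work goes in short steps, each a Python script; the robot and the scene stay as the last script left them, time stands still between calls to the robot, and variables do not carry over. Pictures are saved under pics/ and viewed, about 8 in all and at most 12, crops included, and the job is handed in when it is done.

```bash
ls; mkdir -p pics; python3 - <<'E'
from rig import arm
import cv2,numpy as np
for n in ("scene","side"):
    cv2.imwrite(f"pics/{n}0.png",arm.snapshot(n)[:,:,::-1])
    c=arm.get_calibration(n);print(n,np.round(c["intrinsics"],1).tolist(),c["k1"],np.round(c["cam_to_world"],3).tolist())
print(arm.grip_depth,arm.current_t(),arm.current_tool_rot(),arm.current_width())
E
```

```text
pics
scene [[443.0, 0.0, 315.1], [0.0, 443.0, 233.5], [0.0, 0.0, 1.0]] -0.06056589814766657 [[-0.639, 0.607, -0.472, 1.136], [0.769, 0.51, -0.385, 0.496], [0.007, -0.609, -0.793, 1.026], [0.0, 0.0, 0.0, 1.0]]
side [[456.4, 0.0, 321.4], [0.0, 456.4, 247.0], [0.0, 0.0, 1.0]] -0.10602925396556453 [[0.978, -0.117, 0.172, 0.346], [-0.208, -0.572, 0.794, -0.898], [0.005, -0.812, -0.584, 0.775], [0.0, 0.0, 0.0, 1.0]]
0.0188 0.1 [[-9.51160630e-01  3.08696093e-01 -4.22573368e-04]
 [ 3.08696369e-01  9.51160105e-01 -1.00318150e-03]
 [ 9.22567189e-05 -1.08463361e-03 -9.99999408e-01]] 0.09101932555643635
```

View pics/scene0.png

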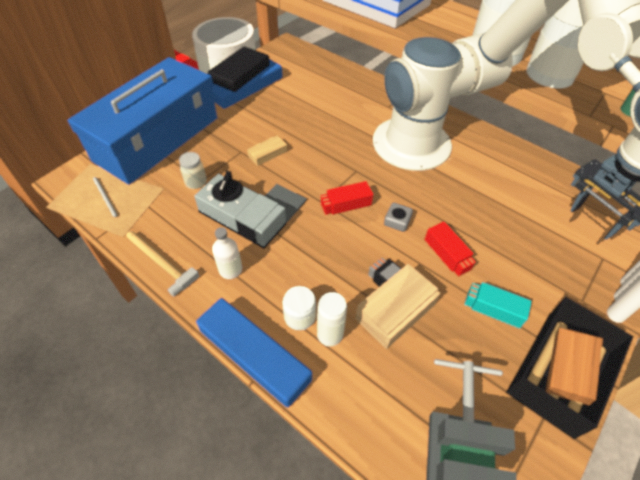

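View pics/side0.png

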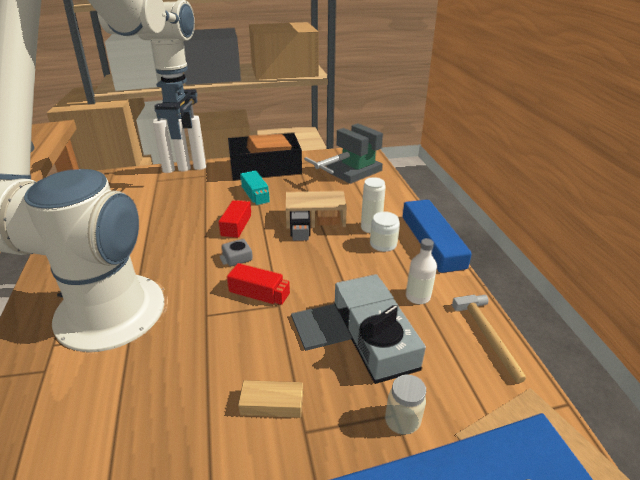

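Candidates for the pack: the black/grey one under the plywood rack, scene (385,270) / side (300,225). Look-alikes: red ones at scene (347,198) and (450,248), turquoise at (498,303). I choose the black one in the rack; the charger is at scene (245,210) and its deck at (285,205). Next come wrist close-ups.

```bash
cat > h.py <<'E'
import numpy as np, cv2
from rig import arm
def ray(c,p):
    K=np.array(c["intrinsics"]);d=(np.array(p,float)-K[:2,2])/[K[0,0],K[1,1]]
    u=d.copy()
    for _ in range(20): u=d/(1+c["k1"]*(u@u))
    T=np.array(c["cam_to_world"]);return T[:3,3],T[:3,:3]@np.r_[u,1]
def onz(c,p,z):
    o,d=ray(c,p);return o+d*(z-o[2])/d[2]
def tri(obs):  # [(calib,pixel)...]
    A=np.zeros((3,3));b=np.zeros(3)
    R=[]
    for c,p in obs:
        o,d=ray(c,p);d=d/np.linalg.norm(d);M=np.eye(3)-np.outer(d,d);A+=M;b+=M@o;R.append((o,M))
    x=np.linalg.solve(A,b);return x,[float(np.linalg.norm(M@(x-o))) for o,M in R]
def proj(c,X):
    T=np.array(c["cam_to_world"]);v=T[:3,:3].T@(np.array(X)-T[:3,3]);u=v[:2]/v[2];K=np.array(c["intrinsics"])
    return K[:2,:2]@(u*(1+c["k1"]*(u@u)))+K[:2,2]
def down(yaw):  # jaw (y) axis at yaw deg, pointing down
    a=np.radians(yaw);y=np.array([np.cos(a),np.sin(a),0]);z=np.array([0,0,-1.]);return np.c_[np.cross(y,z),y,z]
E
python3 - <<'E'
from h import *
s=arm.get_calibration("scene");d=arm.get_calibration("side")
def P(n,a,b): print(n,*[np.round(v,3) for v in tri([(s,a),(d,b)])])
P("dial",(225,190),(380,328))
P("deck corner",(306,203),(292,314))
P("charger front top corner y+",(262,243),(337,283))
for n,p,z in [("packnose",(385,270),.04),("rack near mouth R",(437,292),.072),("rack mouth L",(404,266),.072),("rack back",(362,304),.072),("glue",(228,270),0),("paint",(298,320),0),("spray",(330,340),0),("tape",(398,220),0),("offcut",(266,155),0),("jar",(193,185),0)]:print(n,np.round(onz(s,p,z),3))
w=arm.get_calibration("wrist");T=np.eye(4);T[:3,:3]=arm.current_tool_rot();T[:3,3]=arm.current_ee_pos()
print(np.round(np.linalg.inv(T)@np.array(w["cam_to_world"]),3),np.round(w["intrinsics"],0).tolist())
E
```

```text
dial [ 0.615 -0.265  0.08 ] [0.004 0.004]
deck corner [ 0.449 -0.1   -0.002] [0.002 0.002]
charger front top corner y+ [ 0.614 -0.068  0.025] [0.048 0.048]
packnose [0.524 0.237 0.04 ]
rack near mouth R [0.514 0.382 0.072]
rack mouth L [0.502 0.276 0.072]
rack back [0.661 0.258 0.072]
glue [ 0.776 -0.105  0.   ]
paint [0.766 0.142 0.   ]
spray [0.757 0.238 0.   ]
tape [0.326 0.156 0.   ]
offcut [ 0.374 -0.343  0.   ]
jar [ 0.626 -0.426  0.   ]
[[-0.    -0.971 -0.237  0.067]
 [ 1.    -0.     0.001  0.   ]
 [-0.001 -0.237  0.971 -0.171]
 [ 0.     0.     0.     1.   ]] [[401.0, 0.0, 316.0], [0.0, 401.0, 232.0], [0.0, 0.0, 1.0]]
```

```bash
python3 - <<'E'
from h import *
import json
def shot(name,poses,ctrs,half=200):
    ims=[];cs=[]
    for i,(p,yaw) in enumerate(poses):
        try: arm.move_to(p,down(yaw))
        except arm.Unreachable: print("unreach",p,yaw);continue
        arm.sleep(.2)
        c=arm.get_calibration("wrist");im=arm.snapshot("wrist")[:,:,::-1];cv2.imwrite(f"pics/{name}{i}_full.png",im)
        u=proj(c,ctrs);x0=int(np.clip(u[0]-half,0,640-2*half));print(name,i,np.round(u),"x0",x0,np.round(arm.current_joint_positions()))
        cs.append({k:np.array(v).tolist() for k,v in c.items()}|{"x0":x0});ims.append(im[:,x0:x0+2*half])
    cv2.imwrite(f"pics/{name}.png",np.hstack(ims));json.dump(cs,open(f"{name}.json","w"))
shot("rack",[([.54,.17,.25],0),([.54,.27,.25],0)],[.55,.25,.05])
shot("chg",[([.53,-.14,.25],0),([.53,-.25,.25],0)],[.56,-.2,.05])
print(arm.current_t())
E
```

```text
rack 0 [328. 120.] x0 128 [11. 22. 83.  0. 76. 11.]
rack 1 [327. 227.] x0 126 [21. 25. 77. -0. 78. 21.]
chg 0 [347. 269.] x0 146 [-21.  20.  85.   0.  75. -21.]
chg 1 [349. 154.] x0 149 [-31.  23.  80.   0.  77. -31.]
5.6
```

View pics/rack.png

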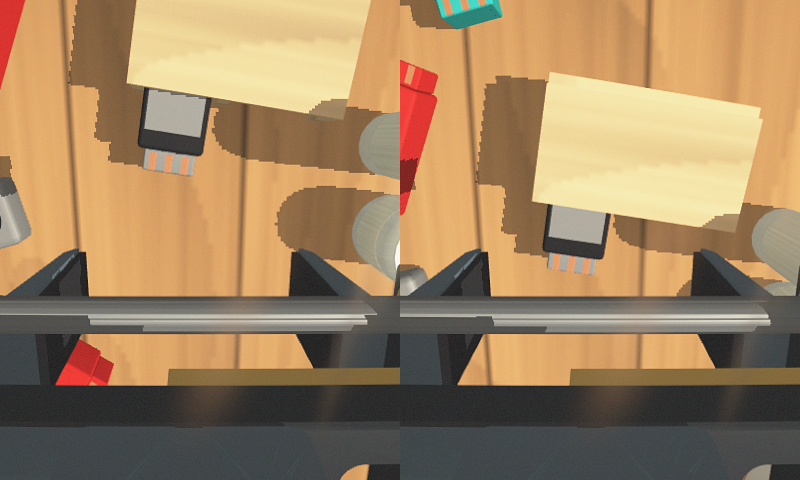

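View pics/chg.png

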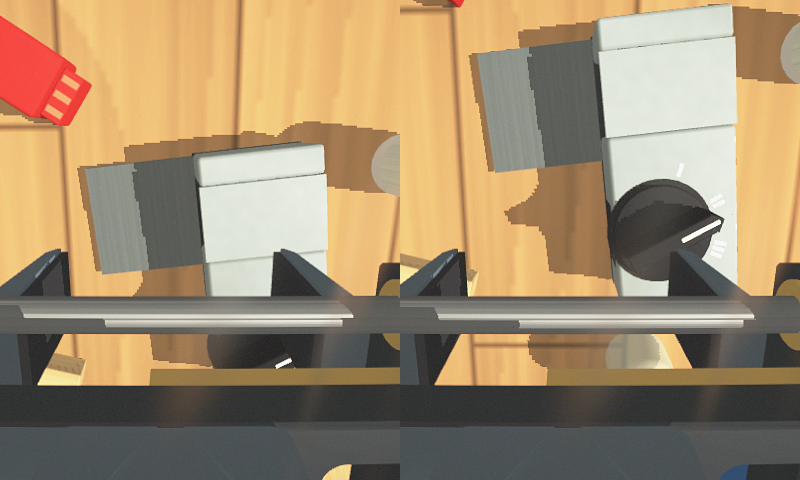

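The crops confirm the choice. The black pack, with its copper strips facing −y, sticks out of the rack at left-pane (170,130); the reds and turquoise lie outside. The charger opens toward −x, with deck corners at (86,168) and (104,272), and the dial pointer's tip at right-pane (723,219) sits on the two-bar mark. Next step: triangulate these points.

```bash
python3 - <<'E'
from h import *
import json
def T(f,pts):
    cs=json.load(open(f));out={}
    for n,(a,b) in pts.items():
        x,r=tri([(cs[0],(a[0]+cs[0]["x0"],a[1])),(cs[1],(b[0]-400+cs[1]["x0"],b[1]))]);out[n]=x;print(n,np.round(x,4),"res",np.round(r,4))
    return out
r=T("rack.json",dict(blkL=((138,149),(543,251)),blkR=((204,156),(608,259)),noseL=((143,170),(547,268)),noseR=((191,176),(595,275)),roofL=((127,83),(532,203)),roofR=((346,120),(736,232))))
c=T("chg.json",dict(deckA=((79,168),(470,53)),deckA2=((86,168),(477,54)),deckB=((104,274),(495,172)),s1a=((198,187),(600,50)),s1b=((326,173),(735,37)),s2a=((205,263),(606,138)),s2b=((327,248),(735,124)),topa=((193,155),(595,18)),topb=((324,145),(732,5))))
a=lambda p,q:np.degrees(np.arctan2(*(q-p)[1::-1]))
print("pack edge",a(r["blkL"],r["blkR"]),a(r["noseL"],r["noseR"]),"roof",a(r["roofL"],r["roofR"]))
print("chg",a(c["s1a"],c["s1b"]),a(c["s2a"],c["s2b"]),a(c["deckA2"],c["deckB"])+90,a(c["s1a"],c["s2a"])+90)
cs=json.load(open("chg.json"));q=cs[1]
for n,p in dict(tip=(723,219),l0=(683,240),l1=(720,221)).items(): print(n,onz(q,(p[0]-400+q["x0"],p[1]),.122))
E
```

```text
blkL [0.4931 0.224  0.0422] res [0.0002 0.0002]
blkR [0.5555 0.218  0.0497] res [0.0016 0.0016]
noseL [0.4961 0.204  0.0355] res [0.0002 0.0002]
noseR [0.5433 0.1991 0.0427] res [0.0012 0.0012]
roofL [0.4896 0.2779 0.0781] res [0.0002 0.0002]
roofR [0.6728 0.2497 0.0694] res [0.0008 0.0008]
deckA [ 0.4365 -0.106   0.0095] res [0.0003 0.0003]
deckA2 [ 0.4427 -0.1063  0.006 ] res [0.0005 0.0005]
deckB [ 0.4573 -0.2197  0.011 ] res [0.001 0.001]
s1a [ 0.5549 -0.1165  0.078 ] res [0.001 0.001]
s1b [ 0.6654 -0.1047  0.0723] res [0.0002 0.0002]
s2a [ 0.5618 -0.1853  0.0769] res [0.0004 0.0004]
s2b [ 0.6731 -0.1731  0.0698] res [0.0003 0.0003]
topa [ 0.551  -0.0901  0.067 ] res [0.0012 0.0012]
topb [ 0.6613 -0.0809  0.0724] res [0.0001 0.0001]
pack edge -5.444966958080941 -5.957263896897825 roof -8.764931528596946
chg 6.093071282291285 6.220082535338297 7.303027119231459 5.796595814364849
tip [ 0.64916644 -0.24492059  0.122     ]
l0 [ 0.61953276 -0.26157484  0.122     ]
l1 [ 0.64699298 -0.24649034  0.122     ]
```

```bash
python3 - <<'E'
from h import *
import json
cs=json.load(open("rack.json"))
P=dict(blkL=((138,149),(543,251),.055),blkR=((204,156),(608,259),.055),blkL45=((138,149),(543,251),.047),blkR45=((204,156),(608,259),.047),noseL=((143,170),(547,268),.043),noseR=((191,176),(595,275),.043),roofL=((127,83),(532,203),.072),roofR=((346,120),(736,232),.072))
for n,(a,b,z) in P.items(): print(n,np.round(onz(cs[0],(a[0]+cs[0]["x0"],a[1]),z),4),np.round(onz(cs[1],(b[0]-400+cs[1]["x0"],b[1]),z),4))
im=cv2.imread("pics/rack1_full.png")[160:300,100:380]; im=cv2.resize(im,None,fx=2.8,fy=2.8,interpolation=cv2.INTER_CUBIC)
im2=cv2.imread("pics/rack0_full.png")[60:200,230:370];im2=cv2.resize(im2,(392,392),interpolation=cv2.INTER_CUBIC)
cv2.imwrite("pics/rz.png",cv2.resize(cv2.imread("pics/rack0_full.png")[70:190,240:360],(600,600),interpolation=cv2.INTER_CUBIC))
E
```

```text
blkL [0.4945 0.2244 0.055 ] [0.4948 0.2278 0.055 ]
blkR [0.5537 0.2183 0.055 ] [0.5568 0.2198 0.055 ]
blkL45 [0.4935 0.2242 0.047 ] [0.4938 0.2254 0.047 ]
blkR45 [0.554  0.2179 0.047 ] [0.5571 0.2172 0.047 ]
noseL [0.4971 0.2047 0.043 ] [0.4968 0.2066 0.043 ]
noseR [0.5421 0.1991 0.043 ] [0.5445 0.1992 0.043 ]
roofL [0.4889 0.2786 0.072 ] [0.4885 0.2769 0.072 ]
roofR [0.6727 0.2496 0.072 ] [0.671  0.2504 0.072 ]
```

View pics/rz.png

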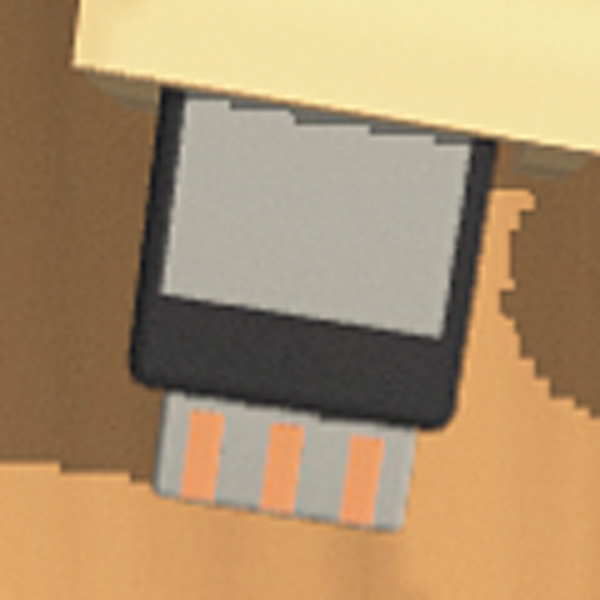

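```bash
python3 - <<'E'
from h import *
import json
c=json.load(open("rack.json"))[0]
f=lambda p,z:onz(c,(p[0]/5+240-.4,p[1]/5+70-.4),z)[:2]
L=dict(labelbot=((165,295),(442,335),.055),labelL=((165,295),(185,98),.055),labelR=((442,335),(470,143),.055),sideL=((133,360),(163,95),.055),sideR=((458,400),(495,145),.055),front=((145,387),(445,430),.055),nose=((158,492),(402,531),.049))
for n,(a,b,z) in L.items():
    p,q=f(a,z),f(b,z);print(n,np.round(p,4),np.round(q,4),"len",round(np.linalg.norm(q-p)*1e3,1),"ang",round(np.degrees(np.arctan2(*(q-p)[::-1])),2))
E
```

```text
labelbot [0.5008 0.2422] [0.55   0.2353] len 49.6 ang -8.0
labelL [0.5008 0.2422] [0.505  0.2755] len 33.6 ang 82.75
labelR [0.55   0.2353] [0.5546 0.268 ] len 33.0 ang 81.92
sideL [0.4948 0.2309] [0.5012 0.276 ] len 45.5 ang 81.91
sideR [0.5529 0.2239] [0.559  0.2677] len 44.2 ang 82.12
front [0.4969 0.2262] [0.5506 0.2186] len 54.3 ang -8.01
nose [0.498 0.207] [0.543  0.1999] len 45.5 ang -9.02
```

```bash
python3 - <<'E'
from h import *
R=down(-8);u=np.array([np.cos(np.radians(-98)),np.sin(np.radians(-98)),0])
nose=np.array([.5205,.2034,0]);g=nose-.043*u
arm.move_to(g+[0,0,.16],R)
arm.move_l(g+[0,0,.013],feed=.12)
print("F",np.round(arm.current_force(),1));arm.grip(.03);print(arm.current_width(),arm.current_force())
arm.move_l(g+[0,0,.0145],feed=.05)
arm.move_l(g+.108*u+[0,0,.0145],feed=.12);print(np.round(arm.current_force(),1),arm.current_width())
arm.move_l(g+.108*u+[0,0,.013],feed=.05)
arm.grip(.085)
arm.move_l(g+.108*u+[0,0,.14],feed=.25)
arm.move_l(g+.108*u+.0*u+[0,.03,.22],feed=.25)
arm.sleep(.2)
c=arm.get_calibration("wrist");im=arm.snapshot("wrist")[:,:,::-1]
import json;json.dump({k:np.array(v).tolist() for k,v in c.items()},open("lay.json","w"))
cv2.imwrite("pics/lay.png",im)
n=nose+.108*u
for z,v in((.049,0),(.055,-.02),(.055,-.15)): print(proj(c,n+u*v+[0,0,z]))
print(arm.current_t())
E
```

```text
F [-0.3  0.5 -0. ]
0.06007345425498677 [ 0.18793356 -0.51394604  2.53142774]
[ 0.9 -0.1 -4.8] 0.059669944850436946
[322.34227106 291.32776465]
[322.48624574 272.73413008]
[322.98128042 119.9380416 ]
12.9167
```

View pics/lay.png

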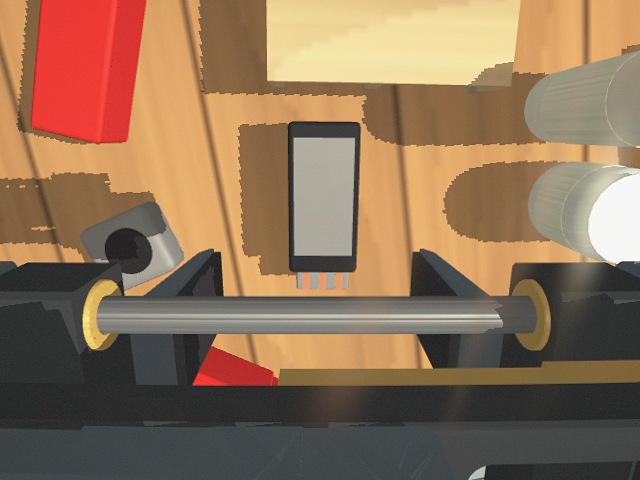

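The pack lies free of the rack with its tail edge at row 121 and block front at row 271, against 120 and 273 predicted. So its pose is known to about 1.5 mm. Next I grip the tail half, carry it to the deck and slide it in step by step, watching the force.

```bash
cat >> h.py <<'E'
YAW=6.1
ex=np.array([np.cos(np.radians(YAW)),np.sin(np.radians(YAW)),0]);ey=np.array([-ex[1],ex[0],0])
mouth=np.array([.5592,-.1507,0]);origin=mouth-.065*ey;dial=origin+.04*ex-.055*ey
E
python3 - <<'E'
from h import *
R=down(-8);u=np.array([np.cos(np.radians(-98)),np.sin(np.radians(-98)),0])
g=np.array([.5205,.2034,0])+.109*u*1-.001*u-.105*u
arm.move_to(g+[0,0,.14],R)
arm.move_l(g+[0,0,.014],feed=.15)
arm.grip(.03);print("w",arm.current_width())
arm.move_l(g+[0,0,.12],feed=.15);print("F",np.round(arm.current_force(),1),np.round(arm.current_torque(),2))
t=mouth-(.105+.014)*ex
R2=down(90+YAW)
arm.move_to(t+[0,0,.12],R2)
arm.move_l(t+[0,0,.0285],feed=.15)
arm.move_l(t+[0,0,.0255],feed=.03);print("F deck",np.round(arm.current_force(),1),np.round(arm.current_torque(),2),arm.current_t())
c=arm.get_calibration("wrist");im=arm.snapshot("wrist")[:,:,::-1];cv2.imwrite("pics/deck.png",np.hstack([im[:, :400],np.zeros((480,1,3),np.uint8)]) if 0 else im)
cv2.imwrite("pics/deck_s.png",cv2.resize(arm.snapshot("side")[230:400,260:440,::-1],None,fx=3,fy=3,interpolation=cv2.INTER_CUBIC))
E
```

```text
w 0.06016078800615014
F [-0.1  0.7 -5.3] [0.07 0.03 0.04]
F deck [-0.  -0.7 -6. ] [ 0.01  0.1  -0.01] 18.9917
```

View pics/deck_s.png

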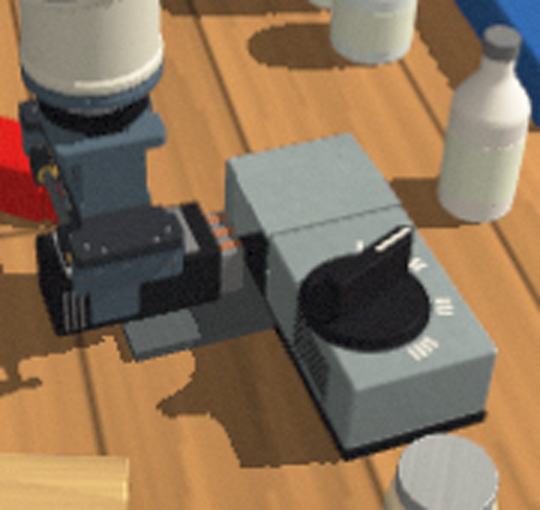

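The pack is on the deck with its nose at crop (225,250), just short of the bay mouth at (255,260) and lined up with it. Sliding it in now.

```bash
python3 - <<'E'
from h import *
R2=down(90+YAW);p0=arm.current_ee_pos();F0=arm.current_force();z=.0255
t=mouth-(.105+.014)*ex;t[2]=z
for d in list(np.arange(.01,.08,.01))+list(np.arange(.078,.094,.002)):
    arm.move_l(t+d*ex,R2,feed=.06);f=arm.current_force()
    fx,fy=f@ex,f@ey;print(round(d,3),np.round([fx,fy,f[2]],1))
    if fx<-12 or abs(fy)>25: break
print(arm.current_width(),arm.current_t(),np.round((np.array(arm.current_ee_pos())-mouth)@np.c_[ex,ey],4))
E
```

```text
0.01 [-0.1  0.1 -4.7]
0.02 [ 0.6  0.5 -3.9]
0.03 [ 0.7  0.6 -4.1]
0.04 [-0.6  0.7 -4.5]
0.05 [-0.7  0.2 -4.6]
0.06 [-0.3  0.7 -5.6]
0.07 [-0.5  0.2 -5.1]
0.08 [ 0.4  0.7 -5. ]
0.078 [-0.1  0.4 -4.4]
0.08 [-0.2  1.  -4. ]
0.082 [-0.4 -0.1 -5.1]
0.084 [-12.1  -4.4   1.3]
0.05990460393741382 22.625 [-0.0368  0.0002]
```

Contact came at 0.084 m, exactly as predicted, with no side force on the way. I'll press 1 mm more, release and look.

```bash
python3 - <<'E'
from h import *
R2=down(90+YAW);t=mouth-(.119-.085)*ex;t[2]=.0245
arm.move_l(t,R2,feed=.03);print(np.round(arm.current_force(),1))
arm.grip(.085);arm.move_l(t+[0,0,.16],R2,feed=.2)
# view from above, tail and mouth
v=mouth-.06*ex;arm.move_to(v+[0,0,.25],down(YAW));arm.sleep(.2)
import json;c=arm.get_calibration("wrist");im=arm.snapshot("wrist")[:,:,::-1];cv2.imwrite("pics/home.png",im)
json.dump({k:np.array(w).tolist() for k,w in c.items()},open("home.json","w"))
for x in (-.08,0):
  for y in (.03,-.03): print(x,y,np.round(proj(c,mouth+x*ex+y*ey+[0,0,.065]),1))
print(arm.current_t())
E
```

```text
[-16.3  -7.7   6.4]
-0.08 0.03 [294. 177.]
-0.08 -0.03 [294.8 242.4]
0 0.03 [384.4 177.1]
0 -0.03 [381.7 242.5]
26.0833
```

View pics/home.png

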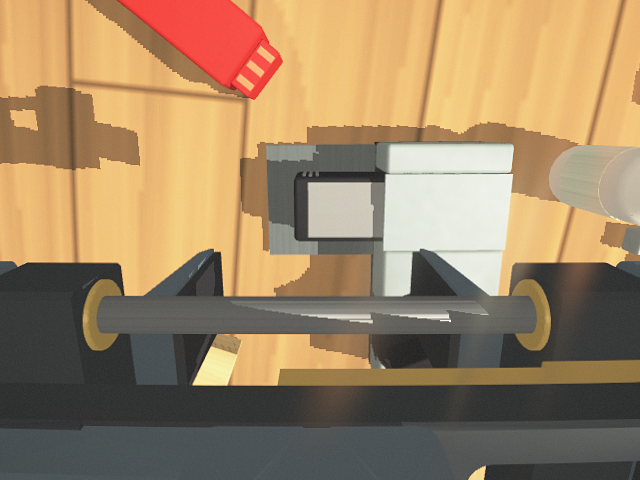

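The pack is home: tail edge at column 295 against 294 predicted, lateral rows 173–241 against 177–242. Now the dial.

```bash
python3 - <<'E'
from h import *
y0=29.0-90;p=dial.copy()
arm.move_to(p+[0,0,.2],down(y0))
arm.move_l(p+[0,0,.0915],feed=.1);print("F",np.round(arm.current_force(),1))
arm.grip(.005);print("w",arm.current_width(),np.round(arm.current_force(),1),np.round(arm.current_torque(),2))
for a in (12,24,36,46):
    arm.move_l(p+[0,0,.0915],down(y0-a),feed=.05)
    print(a,np.round(arm.current_force(),1),np.round(arm.current_torque(),2))
arm.sleep(.3);arm.grip(.06);arm.sleep(.2)
arm.move_l(p+[0,0,.2],feed=.15)
arm.move_to(dial-.05*ey+[.0,0,.28],down(YAW));arm.sleep(.2)
c=arm.get_calibration("wrist");im=arm.snapshot("wrist")[:,:,::-1];cv2.imwrite("pics/dial.png",im)
for x in(0,.036):
  d=np.radians(YAW)-.4;print(np.round(proj(c,dial+x*np.array([np.cos(d),np.sin(d),0])+[0,0,.122]),1))
print(arm.current_t())
E
```

```text
F [0.8 0.9 0.7]
w 0.015834178560432195 [-0.1 -2.3 -1.5] [-0.45 -0.07 -0.  ]
12 [ 1.6 -4.1 -1.4] [-0.69 -0.14  0.15]
24 [ 2.  -4.3 -2.5] [-0.83 -0.16 -0.04]
36 [ 1.9 -4.7 -2.1] [-0.87 -0.24 -0.13]
46 [ 2.1 -5.2 -2.7] [-0.88 -0.25  0.03]
[316.5 155.7]
[357.1 173.1]
35.1
```

View pics/dial.png

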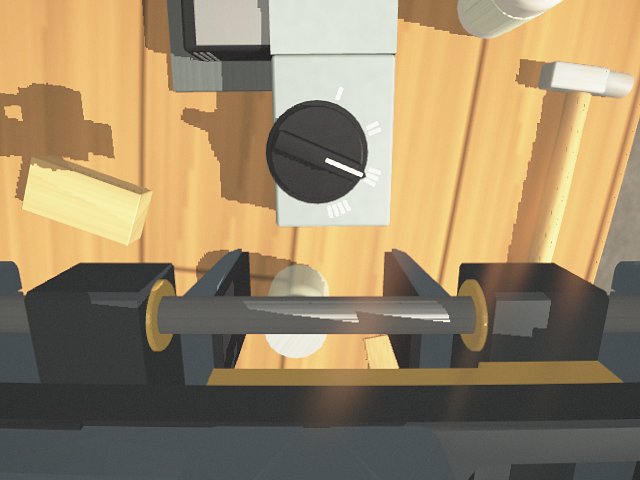

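The pointer line runs (327,160)→(363,176), about 24° below the charger's x axis against 23.2° for three bars, and it points at the three-bar mark. The pack is still in place and the tool is clear.

```bash
python3 -c "
from h import *
print(arm.current_force(),arm.current_t());arm.sign_off()"
```

```text
[ 0.15453407 -0.5506466  -0.147604  ] 35.1
the job is handed in; nothing more can be done
```

The pack is home in the charger's bay with the dial on the three-bar mark. I handed the job in at 35.1 s of the 72 s allowed, and no verdict is reported.

**What I did:** I pulled the pack out of the rack by its nose, laid it on the bench and took it by its tail half. I then set it on the deck and slid it in contacts first. After that I turned the dial from two bars to three bars, let go and moved the arm clear.

**Pack:** it touched the stop at 84 mm of travel, exactly as predicted. It was pressed to about 17 N, and the side force stayed under 8 N. The tail edge showed within about 1 mm of the fully-home position. Sideways it appeared 1 to 4 pixels (up to 4 mm) off, within the 12 mm limit.

**Dial:** the pointer sits about 24° below the charger's x axis in the picture, against 23.2° for three bars, so well inside the tolerance.

**Disagreements:**
- My first measurement of the pack's top came out 5 to 13 mm low, because the corners I picked were rounded. I used the stated height instead, and the later picture matched that position.
- While gripping the dial I saw up to 0.9 N m of sideways moment and 5 N of side force. This suggests I was off centre by a millimetre or two, but the dial turned normally.

I saw nothing touch the other things on the bench, though I took no final picture of the whole scene.

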